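# Hold the arc striker on its third notch

## Task

Swing the little hinged lamp round to either side until its shade is well clear of the striker switch below it. Then turn the spring-return dial clockwise by its bar handle, past its first two notches to the third (the pointer at the biggest stud), and finish while still holding it there against its spring; do not let go. Leave the kettle lid, the cup of carbon stubs and the push button alone.

Things in the scene. Friction and masses are not known exactly. Their poses are not given: they have to be found in the camera images.
- striker: arc striker switch, fixed: round black ebonite housing 116 mm across (foot 124), top 32 mm above the bench. Origin: centre of underside, on the vertical dial axis. On top, 51.5 mm from the axis, three brass studs 4 mm high mark the notches, 0.4, 0.8, 1.2 rad clockwise (from above) of the housing's x axis; the first two are 5.6 mm across, the third 10.4 mm
- dial (a joint): dial angle (rad): 0 at rest, pointer along the housing's own x axis, growing clockwise seen from above; notches at 0.4, 0.8 and 1.2, end stop at 1.45. A spring always drives it back to 0 (0.1 N m at rest, 0.25 N m at the third notch); the notches add clicks of about 0.05 N m and never hold the dial by themselves
- dial_grip (a point): point on the dial axis inside the bar handle, 60 mm above the bench; turns with the dial. The dial is a brass disc 82 mm across, top at 38 mm; on it stands the black bar handle, 74 mm long along this point's x axis, 16 mm thick along its y axis, from 38 to 70 mm above the bench. The x axis points to the pointer end
- dial_nose (a point): tip of the steel pointer at the rim of the dial disc, 46.5 mm from the axis, 39 mm above the bench; it turns with the dial and points at the stud of the notch
- post: steel lamp post, fixed to the bench behind the striker (on its far side): 22 mm thick, foot 68 mm across, 138 mm tall. Origin at the centre of its foot, on the vertical hinge axis of the lamp arm
- lamp (a joint): angle of the hinged lamp arm on its post (rad): 0 when the arm points along the post's own -x axis, growing counter-clockwise seen from above, range -1.7 to 1.7. Light friction (0.08 N m), stays where it is left
- lamp_knob (a point): middle of the upright knob on the lamp head, 163 mm above the bench, 165 mm from the hinge axis. Knob: black, round, 18 mm thick, from 138 to 183 mm up. It stands on the conical copper shade, 78 mm across, 102 to 138 mm up; a brass arm 12 mm wide, 116 to 126 mm up, joins it to the post. At the start the shade hangs over the dial
- kettle_lid: dented copper kettle lid lying on the bench, 112 mm across, 48 mm tall with its wooden knob; to be left alone. Origin at the centre of the underside
- cup: brass cup, 68 mm across, 60 mm tall, holding two loose carbon rod stubs that stick out to about 90 mm above the bench; to be left alone. Origin at the centre of the underside
- stub_a: the longer carbon stub in the cup, 14 mm thick, 85 mm long; origin at its lower end
- stub_b: the shorter carbon stub in the cup, 14 mm thick, 70 mm long; origin at its lower end
- bell (a joint): travel of the push button in its fixed black ebonite housing (m): 0 up, 0.006 fully pressed; to be left alone
- bell_top (a point): centre of the top of that push button, which is 28 mm across
There are look-alikes about, which are no part of the job. Of the things shaped like the striker, the black one is meant.

How it is judged:
On the way, in this order (a step that is already met when the one before it is completed fails the run):
1. the lamp shade is swung clear of the striker (horizontal distance between lamp_knob and striker above 0.105 m), for 0.2 s.
2. the dial is turned to its third notch (value of joint dial between 1.08 and 1.32 rad), for 0.3 s.
At the end, for the whole second after the job is handed in: the fingers hold the dial (more than 1.5 N) still at its third notch (1.2 rad, within 0.12 rad), and the lamp knob is more than 105 mm sideways from the dial axis, so that no part of the shade hangs over the striker (all of step 2 and velocity of joint dial between -0.2 and 0.2 rad/s and contact force between the fingers and striker above 1.5 N and horizontal distance between lamp_knob and striker above 0.105 m); the arm keeps its last pose, push and grip.
It fails at once if the kettle lid was moved (distance of kettle_lid from where it was at the start of the episode above 0.02 m).
It fails at once if the cup was moved (distance of cup from where it was at the start of the episode above 0.02 m).
It fails at once if a carbon stub was taken out of the cup or the cup knocked over (distance between any of stub_a, stub_b and cup above 0.06 m or angle between cup's own z axis and vertical above 0.5 rad).
It fails at once if the push button was pressed (value of joint bell above 0.003 m).
It also fails if it takes over 51 s, if anything falls off the work surface, if the arm or the gripper's body presses on something with over 40 N, if the wrist force passes 120 N, or if a joint passes its speed limit or range.

## Robot

A 6-joint arm with a two-finger parallel gripper is mounted at the origin on the work surface. World frame = base frame: x ahead of the robot, y to its left, z up, the work surface at z = 0. Lengths are in m, angles in rad, forces in N, time in s.
With the tool pointing down it reaches from about 0.325 to 0.85 m from the base axis. Payload 15.5 kg.
Tool frame: the origin (TCP) lies on the centre line of the jaws, within the pads' length; the fingertips stand ahead of it and the grasp point (between the pads) lies 6 mm ahead of it (manip.tip_extent is the z of the fingertips in the tool frame, in m); z points along the fingers, y is the line along which they close (so a half turn about z gives the same grasp; the last joint's range is limited). The gripper opens to 91 mm and grips with 3 to 60 N. Pads are 32 mm wide; open, the fingers measure 118 mm over their backs; the gripper's body (76 mm by 178 mm) begins 60 mm behind the grasp point.
Start: joints at [-1.365, 0.494, 1.345, -0, 1.302, -0.096], TCP at [0.185, -0.597, 0.239] pointing down, gripper open.
Joint ranges: [-2.91, 2.91], [-0.82, 2.16], [0.22, 2.67], [-1.22, 4.37], [0.12, 2.79], [-3.08, 3.08]. Speed limits (rad/s): [1.89, 1.89, 2.57, 3.01, 3.01, 3.01].

## Interface

Orientations are given as a unit quaternion [w, x, y, z].
In Python, from rig import manip gives the robot as it stands. The module is installed in compiled form; this text tells all that it offers.
- The arm moves only by the tool carry_out, never from a script. Its argument "commands" is a list of rows, each an object with "turn": the turn, a rotation vector about the tool's x, y, z in degrees, a list of three; "offset": the shift along the tool's x, y, z in cm, a list of three; "grip": the opening, from 0 (shut) to 1 (fully open). In form: [{"turn": [rx, ry, rz], "offset": [tx, ty, tz], "grip": grip}, ...]. A call has 1 to 8 rows; each row is the pose to reach, as a shift and turn from the pose commanded when the call began, along the tool's axes at that moment; what a row does not reach only later rows make up. A row lasts 1/8 s, in which the tool goes at most 62.5 mm and 10.7 degrees, less where a joint would pass 70% of its speed; a pose out of reach is approached as far as the arm can. A call with a gripper value outside its range is refused whole. The fingers move at their own pace and stop on an object; "squeeze" is the grip in N (left out, the last holds). Time passes only in rows, so rows that repeat a pose let the fingers close. It gives the time, the measured TCP pose, the force, the opening and the grip force at its end, in the units of the state.
- manip.get_state(): the state, without advancing time (a new reading comes with each control period).
- manip.capture(name): name is "side" or "top"; returns the picture (480x640x3 uint8, red, green, blue); there is no depth.
- manip.get_calibration(name): a dict with "mtx" (3x3 intrinsics, pixels), "k1" (the pictures are not rectified: a ray, as slopes to the right and down, at radius r is drawn at 1 + k1 r^2 times it, then the intrinsics apply), "pose" (4x4, takes a point from camera to world coordinates). Camera axes: x right, y up, looking along -z (the intrinsics and any distortion apply to the point x, -y, -z); pixel columns grow to the right and rows downward; lengths in m; the calibration is good to about 2 mm. A picture is of the moment at which its call begins. get_calibration takes no time and is no camera call.
- manip.finish_job(): hands the job in; it is judged then, once.
The state is a dict: "t": time; "joints": joint angles; "dq": joint speeds; "joint_efforts": joint torques, N m; "tcp_pos": TCP position; "orientation": TCP orientation; "force": force on the tool from outside, world axes, zero at the start; "moment": the same for the moment, N m; "gripper_width": finger opening in m; "finger_force": force on a finger pad.
Only numpy, scipy, OpenCV 4.12 (cv2) and the standard library are available. Lean on these libraries where they do the work, as an engineer would, in place of code of your own. Each camera call takes 0.05 s, during which the arm holds its last target. There are 200 camera calls.

## Working session

There is one attempt and no reset: what is moved stays moved. The work goes in short steps, Python scripts to look and compute and a tool call to move; the robot and the scene stay as the last step left them, time stands still between calls to the robot, and variables do not carry over. Pictures are saved under pics/ and viewed, at most 10 in all, crops included, and the job is handed in when it is done.

Besides the shell and the picture viewer there is one more tool, called in YAML: its name, and indented under it one key for each argument. carry_out: Moves the arm, as the interface text tells. Its arguments: {"type":"object","properties":{"commands":{"type":"array","items":{"type":"object","properties":{"turn":{"type":"array","items":{"type":"number"}},"offset":{"type":"array","items":{"type":"number"}},"grip":{"type":"number"}}}},"squeeze":{"type":"number"}},"required":["commands"]}

```bash
mkdir -p pics; python3 - <<'E'
from rig import manip
import cv2
for n in("side","top"):
    cv2.imwrite(f"pics/{n}0.png",manip.capture(n)[:,:,::-1]); c=manip.get_calibration(n); print(n,c)
print(manip.get_state(), manip.tip_extent)
E
```

```text
side {'mtx': array([[516.83707793,   0.        , 324.69620565],
       [  0.        , 516.83707793, 239.10073424],
       [  0.        ,   0.        ,   1.        ]]), 'k1': -0.03757998697529383, 'pose': array([[-0.74053244,  0.32775986, -0.58667297,  0.0732023 ],
       [-0.67156053, -0.39322551,  0.62799693,  0.53643842],
       [-0.02486259,  0.85903852,  0.51130683,  0.55289725],
       [ 0.        ,  0.        ,  0.        ,  1.        ]])}
top {'mtx': array([[481.84606671,   0.        , 329.9907302 ],
       [  0.        , 481.84606671, 244.39308308],
       [  0.        ,   0.        ,   1.        ]]), 'k1': 0.040637534675006366, 'pose': array([[-0.00268848,  0.99633908, -0.08544708,  0.46410484],
       [-0.99996904, -0.00331054, -0.00713923,  0.0406554 ],
       [-0.00739597,  0.08542524,  0.99631713,  0.94372023],
       [ 0.        ,  0.        ,  0.        ,  1.        ]])}
{'t': 0.1, 'joints': array([-1.36548354e+00,  4.94114817e-01,  1.34605413e+00, -3.45154436e-05,
        1.30249979e+00, -9.55092939e-02]), 'dq': array([ 3.61579480e-04, -2.37200514e-03, -1.20556219e-03, -4.61645301e-04,
       -9.60936351e-04,  2.80139065e-05]), 'joint_efforts': array([-3.89374081e-04, -8.80238628e+01, -3.82543910e+01,  7.07439613e-02,
        4.83231386e-02,  2.78727079e-06]), 'tcp_pos': array([ 0.18511475, -0.59663373,  0.23840685]), 'orientation': array([-5.36316328e-04,  9.88708739e-01,  1.49849057e-01, -4.61372740e-05]), 'force': array([0.68429576, 0.06993213, 0.16106338]), 'moment': array([ 0.02180101,  0.00955973, -0.01936014]), 'finger_force': 0.0, 'gripper_width': 0.09141110724244668} 0.025
```

View pics/top0.png

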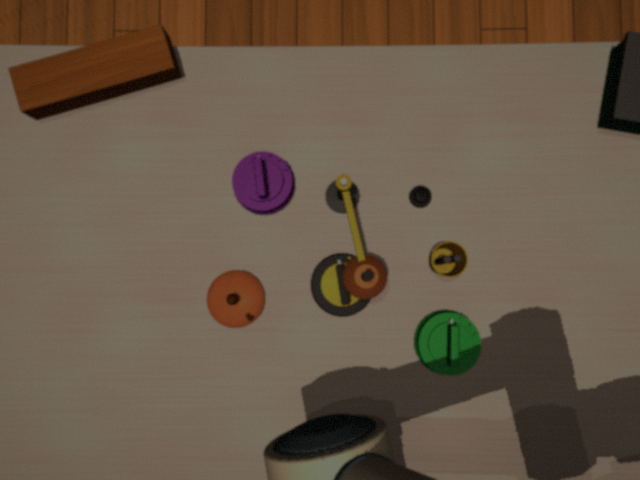

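View pics/side0.png

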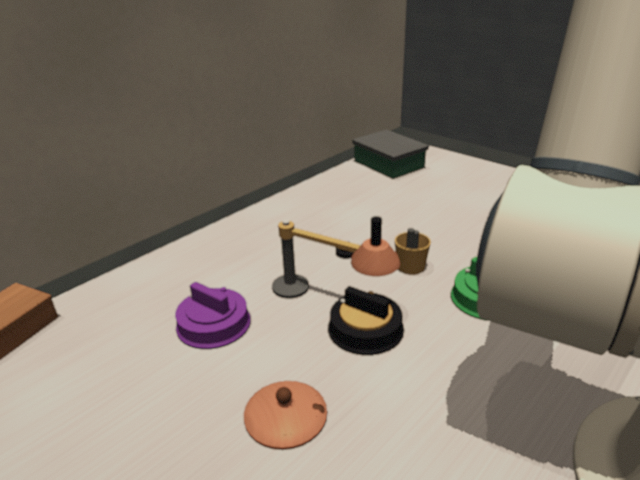

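The top view shows the black striker at (341,285) and the shade/knob at (367,275). The post foot is at (342,196), the cup at (448,259), the bell at (420,196), the lid at (236,298), and the green and purple look-alikes at (448,343) and (263,183). The side view shows the knob at (376,225).

```bash
cat > h.py <<'E'
from rig import manip
import numpy as np, cv2
def ray(n,u,v):
    c=manip.get_calibration(n); K=c["mtx"]; 
    x,y=cv2.undistortPoints(np.array([[[u,v]]],float),K,np.array([c["k1"],0,0,0,0]))[0,0]
    P=c["pose"]; return P[:3,3],P[:3,:3]@np.array([x,-y,-1])
def at(n,u,v,z):
    o,d=ray(n,u,v); return (o+d*(z-o[2])/d[2])[:2].round(4)
def proj(n,p):
    c=manip.get_calibration(n);P=c["pose"];q=P[:3,:3].T@(np.array(p)-P[:3,3])
    x,y=q[0]/-q[2],-q[1]/-q[2];s=1+c["k1"]*(x*x+y*y);K=c["mtx"]
    return K[0,0]*x*s+K[0,2],K[1,1]*y*s+K[1,2]
E
python3 - <<'E'
from h import *
for k,a in dict(striker=(341,285,.02),postfoot=(342,196,.0),posttop=(344,183,.138),knob=(367,275,.183),cup=(448,258,.06),bell=(420,196,.03),lid=(236,298,.01),green=(448,343,.02),hb1=(338,266,.07),hb2=(345,303,.07),nose=(339,262,.039)).items(): print(k,at("top",*a))
print("side knob",at("side",376,219,.183),"post",at("side",287,225,.138),"striker",at("side",366,320,.02))
im=np.hstack([cv2.resize(manip.capture("top")[225:345,280:410],None,fx=4,fy=4,interpolation=2)])
cv2.imwrite("pics/c1.png",im[:,:,::-1])
E
```

```text
striker [0.4654 0.0265]
postfoot [0.6412 0.0234]
posttop [0.6376 0.0224]
knob [ 0.4808 -0.012 ]
cup [ 0.5142 -0.1687]
bell [ 0.6348 -0.1253]
lid [0.4412 0.2286]
green [ 0.3565 -0.1741]
hb1 [0.4997 0.0325]
hb2 [0.4331 0.0202]
nose [0.5084 0.0303]
side knob [ 0.4782 -0.0103] post [0.6277 0.033 ] striker [0.4648 0.0264]
```

View pics/c1.png

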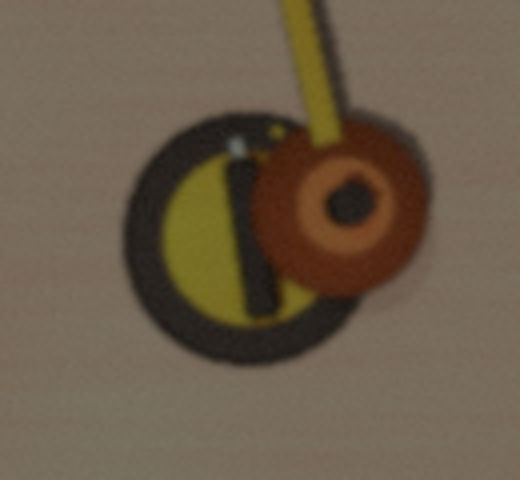

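```bash
cat >> h.py <<'E'
from scipy.spatial.transform import Rotation as R
def go(targets):
    s=manip.get_state(); q=s["orientation"]; R0=R.from_quat([*q[1:],q[0]])
    for (p,yaw) in targets:
        T=R.from_euler('z',yaw,degrees=True)*R.from_euler('x',180,degrees=True)
        print("off",(R0.inv().apply(np.array(p)-s["tcp_pos"])*100).round(1),"turn",np.degrees((R0.inv()*T).as_rotvec()).round(1))
    x=R0.apply([1,0,0]); print("t",s["t"],"tcp",s["tcp_pos"].round(4),"xyaw",np.degrees(np.arctan2(x[1],x[0])).round(1),"F",s["force"].round(1),"w",s["gripper_width"],"ff",s["finger_force"],"j6",s["joints"][5])
E
python3 - <<'E'
from h import *
for k,a in dict(striker=(342.2,284.5,.0),nose=(339.2,261.8,.039),hb1=(340,265,.07),hb2=(345.7,303,.07),knob=(367.2,275.5,.183),handlemid=(342.8,284,.07)).items(): print(k,at("top",*a))
go([((.479,-.011,.25),42)])
E
```

```text
striker [0.4664 0.0238]
nose [0.5088 0.0299]
hb1 [0.5015 0.0289]
hb2 [0.4331 0.0189]
knob [ 0.48   -0.0123]
handlemid [0.4672 0.024 ]
off [ 45.4 -47.2  -1.1] turn [ -0.   -0.  -24.8]
t 0.15 tcp [ 0.1851 -0.5967  0.2385] xyaw 17.2 F [ 0.1 -0.4  0.7] w 0.09127460127532325 ff 0.0 j6 -0.09549633856410877
```

carry_out:
  commands:
    - {"offset": [45.4, -47.2, -1.1], "turn": [0, 0, -24.8], "grip": 1}
    - {"offset": [45.4, -47.2, -1.1], "turn": [0, 0, -24.8], "grip": 1}
    - {"offset": [45.4, -47.2, -1.1], "turn": [0, 0, -24.8], "grip": 1}
    - {"offset": [45.4, -47.2, -1.1], "turn": [0, 0, -24.8], "grip": 1}
    - {"offset": [45.4, -47.2, -1.1], "turn": [0, 0, -24.8], "grip": 1}
    - {"offset": [45.4, -47.2, -1.1], "turn": [0, 0, -24.8], "grip": 1}
    - {"offset": [45.4, -47.2, -1.1], "turn": [0, 0, -24.8], "grip": 1}
    - {"offset": [45.4, -47.2, -1.1], "turn": [0, 0, -24.8], "grip": 1}

```text
t: 1.15
tcp_pos: [0.41, -0.1483, 0.2474]
orientation: [0.0, 0.934, 0.359, 0.0]
force: [1.7, -0.1, 1.3]
gripper_width: 0.091
finger_force: 0.0
```

```bash
python3 - <<'E'
from h import *
go([((.479,-.011,.25),42)])
E
```

```text
off [14.3 -5.6 -0.3] turn [ 0. -0.  0.]
t 1.15 tcp [ 0.41   -0.1483  0.2474] xyaw 42.0 F [ 1.7 -0.1  1.3] w 0.09095322933728406 ff 0.0 j6 0.35328508047952756
```

carry_out:
  commands:
    - {"offset": [14.3, -5.6, -0.3], "turn": [0, 0, 0], "grip": 1}
    - {"offset": [14.3, -5.6, -0.3], "turn": [0, 0, 0], "grip": 1}
    - {"offset": [14.3, -5.6, -0.3], "turn": [0, 0, 0], "grip": 1}
    - {"offset": [14.3, -5.6, -0.3], "turn": [0, 0, 0], "grip": 1}
    - {"offset": [14.3, -5.6, -0.3], "turn": [0, 0, 0], "grip": 1}

```text
t: 1.78
tcp_pos: [0.4778, -0.0131, 0.2501]
orientation: [-0.0, 0.933, 0.359, -0.0]
force: [0.2, -0.1, 0.9]
gripper_width: 0.0912
finger_force: 0.0
```

```bash
python3 - <<'E'
from h import *
post=np.array([.6395,.0235]); k0=np.array([.479,-.011])
a0=np.arctan2(*(k0-post)[::-1])
P=lambda d,z:(*(post+.165*np.array([np.cos(a0+np.radians(d)),np.sin(a0+np.radians(d))])),z)
print(np.degrees(a0))
go([((.479,-.011,.172),42)]+[(P(d,.172),42) for d in (0,10,20,30,40,50,60,64)])
cv2.imwrite("pics/s1.png",manip.capture("side")[:,:,::-1])
E
```

```text
-167.8686789333675
off [ 0.2 -0.1  7.8] turn [-0.  0.  0.]
off [ 0.2 -0.1  7.8] turn [-0.  0.  0.]
off [-1.1  2.5  7.8] turn [-0.  0.  0.]
off [-1.8  5.3  7.8] turn [-0.  0.  0.]
off [-2.   8.1  7.8] turn [-0.  0.  0.]
off [-1.8 11.   7.8] turn [-0.  0.  0.]
off [-1.  13.8  7.8] turn [-0.  0.  0.]
off [ 0.2 16.4  7.8] turn [-0.  0.  0.]
off [ 0.8 17.4  7.8] turn [-0.  0.  0.]
t 1.775 tcp [ 0.4778 -0.0131  0.2501] xyaw 42.0 F [ 0.2 -0.1  0.9] w 0.09124581950194159 ff 0.0 j6 0.6847759929284627
```

View pics/s1.png

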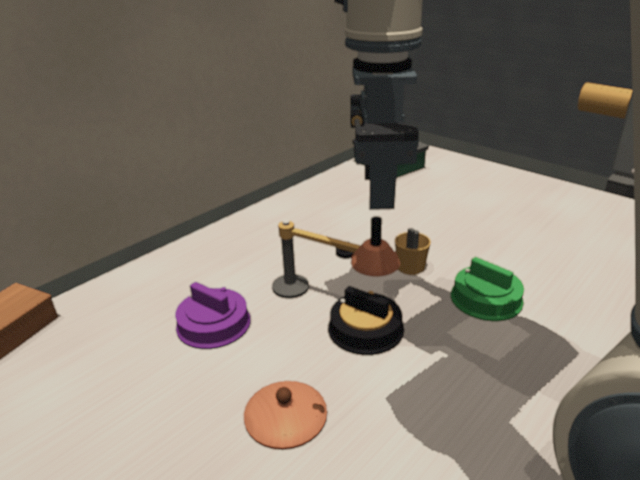

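The fingers (tips near (382,207)) hang right above the knob at (376,220). I'll descend, close part way and sweep.

carry_out:
  commands:
    - {"offset": [0.2, -0.1, 4], "turn": [0, 0, 0], "grip": 1}
    - {"offset": [0.2, -0.1, 7.8], "turn": [0, 0, 0], "grip": 1}
    - {"offset": [0.2, -0.1, 7.8], "turn": [0, 0, 0], "grip": 0.35}
    - {"offset": [0.2, -0.1, 7.8], "turn": [0, 0, 0], "grip": 0.35}
    - {"offset": [0.2, -0.1, 7.8], "turn": [0, 0, 0], "grip": 0.35}
    - {"offset": [0.2, -0.1, 7.8], "turn": [0, 0, 0], "grip": 0.35}

```text
t: 2.58
tcp_pos: [0.4794, -0.0108, 0.1733]
orientation: [0.0, 0.933, 0.359, 0.001]
force: [1.3, 0.5, -0.6]
gripper_width: 0.0545
finger_force: 0.0
```

carry_out:
  commands:
    - {"offset": [-0.7, 1.3, 0], "turn": [0, 0, 0], "grip": 0.35}
    - {"offset": [-1.3, 2.6, 0], "turn": [0, 0, 0], "grip": 0.35}
    - {"offset": [-2.0, 5.4, 0], "turn": [0, 0, 0], "grip": 0.35}
    - {"offset": [-2.2, 8.2, 0], "turn": [0, 0, 0], "grip": 0.35}
    - {"offset": [-2.0, 11.1, 0], "turn": [0, 0, 0], "grip": 0.35}
    - {"offset": [-1.2, 13.9, 0], "turn": [0, 0, 0], "grip": 0.35}
    - {"offset": [0, 16.5, 0], "turn": [0, 0, 0], "grip": 0.35}
    - {"offset": [0.6, 17.5, 0], "turn": [0, 0, 0], "grip": 0.35}

```text
t: 3.58
tcp_pos: [0.6017, -0.1383, 0.1721]
orientation: [0.0, 0.934, 0.358, 0.0]
force: [-4.3, 1.1, 0.5]
gripper_width: 0.0319
finger_force: 1.1
```

carry_out:
  commands:
    - {"offset": [0, 0.5, 0], "turn": [0, 0, 0], "grip": 0.35}
    - {"offset": [0, 0.5, 0], "turn": [0, 0, 0], "grip": 0.35}

```text
t: 3.82
tcp_pos: [0.6034, -0.1404, 0.1722]
orientation: [-0.0, 0.933, 0.359, -0.0]
force: [0.6, -0.6, 0.3]
gripper_width: 0.0316
finger_force: 0.0
```

```bash
python3 - <<'E'
from h import *
go([])
cv2.imwrite("pics/s2.png",manip.capture("side")[:,:,::-1])
E
```

```text
t 3.825 tcp [ 0.6034 -0.1404  0.1722] xyaw 42.0 F [ 0.6 -0.6  0.3] w 0.03161308062916783 ff 0.0 j6 0.5122067290708131
```

View pics/s2.png

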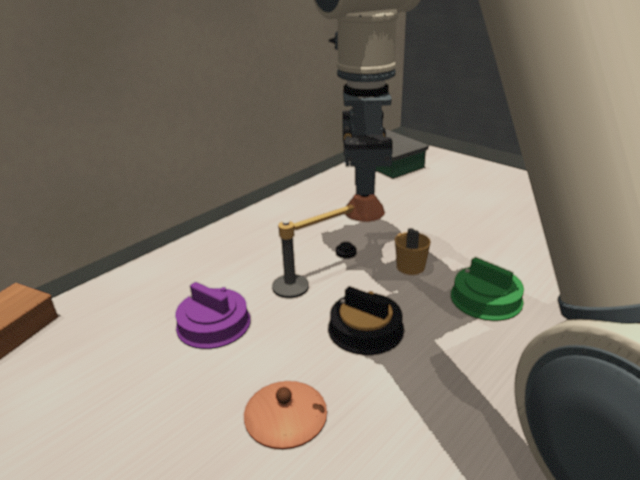

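The lamp has swung well to the right (shade at (365,207) in the image). Next I'll lift and go over the dial.

```bash
python3 - <<'E'
from h import *
go([((.604,-.14,.225),42),((.4668,.0239,.2),8.3)])
E
```

```text
off [ 0.1  0.  -5.3] turn [-0.  0.  0.]
off [  0.9 -21.3  -2.8] turn [-0.   0.  33.7]
t 3.875 tcp [ 0.6033 -0.1403  0.1723] xyaw 42.0 F [-0.1 -1.2  1.2] w 0.03229090718057959 ff 0.0 j6 0.5123550948637404
```

carry_out:
  commands:
    - {"offset": [0, 0, -3], "turn": [0, 0, 0], "grip": 0.35}
    - {"offset": [0, 0, -5.5], "turn": [0, 0, 0], "grip": 0.35}
    - {"offset": [0, 0, -5.5], "turn": [0, 0, 0], "grip": 0.35}
    - {"offset": [0.9, -21.3, -4], "turn": [0, 0, 33.7], "grip": 0.6}
    - {"offset": [0.9, -21.3, -2.8], "turn": [0, 0, 33.7], "grip": 0.6}
    - {"offset": [0.9, -21.3, -2.8], "turn": [0, 0, 33.7], "grip": 0.6}
    - {"offset": [0.9, -21.3, -2.8], "turn": [0, 0, 33.7], "grip": 0.6}
    - {"offset": [0.9, -21.3, -2.8], "turn": [0, 0, 33.7], "grip": 0.6}

```text
t: 4.88
tcp_pos: [0.4657, 0.0252, 0.1997]
orientation: [-0.0, 0.997, 0.074, -0.001]
force: [-0.4, 0.6, -0.0]
gripper_width: 0.0547
finger_force: 0.0
```

carry_out:
  commands:
    - {"offset": [0, 0, 0], "turn": [0, 0, 0], "grip": 0.6}
    - {"offset": [0, 0, 0], "turn": [0, 0, 0], "grip": 0.6}

```text
t: 5.12
tcp_pos: [0.4686, 0.0232, 0.2002]
orientation: [0.0, 0.997, 0.072, 0.0]
force: [0.5, -0.8, -0.2]
gripper_width: 0.0548
finger_force: 0.0
```

```bash
python3 - <<'E'
from h import *
go([((.4668,.0239,.12),8.3),((.4668,.0239,.068),8.3)])
a=cv2.resize(manip.capture("top")[150:345,240:460],None,fx=2,fy=2,interpolation=2)
b=manip.capture("side")[100:490,200:560][:390]
b=cv2.resize(b,(360,390))
cv2.imwrite("pics/c3.png",np.hstack([a,b])[:,:,::-1])
E
```

```text
off [-0.2 -0.1  8. ] turn [ 0. -0.  0.]
off [-0.2 -0.1 13.2] turn [ 0. -0.  0.]
t 5.125 tcp [0.4686 0.0232 0.2002] xyaw 8.3 F [ 0.5 -0.8 -0.2] w 0.054756764306430214 ff 0.0 j6 1.3480354257747877
```

View pics/c3.png

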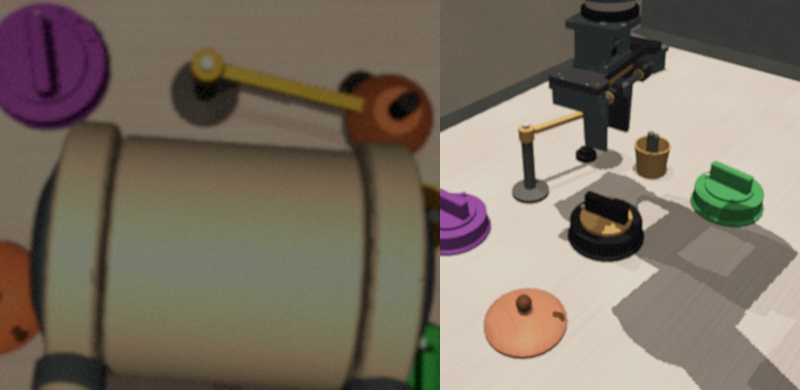

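The lamp is clear of the striker and the jaws straddle the dial bar. I'll descend and grip.

carry_out:
  commands:
    - {"offset": [-0.2, -0.1, 5], "turn": [0, 0, 0], "grip": 0.6}
    - {"offset": [-0.2, -0.1, 9], "turn": [0, 0, 0], "grip": 0.6}
    - {"offset": [-0.2, -0.1, 11.5], "turn": [0, 0, 0], "grip": 0.6}
    - {"offset": [-0.2, -0.1, 13.1], "turn": [0, 0, 0], "grip": 0.6}
    - {"offset": [-0.2, -0.1, 13.1], "turn": [0, 0, 0], "grip": 0.6}
    - {"offset": [-0.2, -0.1, 13.1], "turn": [0, 0, 0], "grip": 0.6}

```text
t: 5.98
tcp_pos: [0.4663, 0.0243, 0.0698]
orientation: [0.0, 0.997, 0.073, 0.0]
force: [1.1, -0.9, 0.8]
gripper_width: 0.0546
finger_force: 0.0
```

carry_out:
  commands:
    - {"offset": [0, 0, 0], "turn": [0, 0, 0], "grip": 0}
    - {"offset": [0, 0, 0], "turn": [0, 0, 0], "grip": 0}
    - {"offset": [0, 0, 0], "turn": [0, 0, 0], "grip": 0}
    - {"offset": [0, 0, 0], "turn": [0, 0, 0], "grip": 0}
    - {"offset": [0, 0, 0], "turn": [0, 0, 0], "grip": 0}
    - {"offset": [0, 0, 0], "turn": [0, 0, 0], "grip": 0}
  squeeze: 20

```text
t: 6.72
tcp_pos: [0.4659, 0.0247, 0.0694]
orientation: [-0.0, 0.997, 0.073, 0.0]
force: [-1.0, 3.7, 5.0]
gripper_width: 0.0159
finger_force: 20.0
```

```bash
python3 - <<'E'
from h import *
go([((.4668,.0239,.068),8.3)]); print(manip.get_state()["moment"])
E
```

```text
off [0.1 0.1 0.1] turn [-0. -0.  0.]
t 6.725 tcp [0.4659 0.0247 0.0694] xyaw 8.3 F [-1.   3.7  5. ] w 0.015888786056908858 ff 19.995502531528473 j6 1.3498610897662804
[0.66685681 0.0381073  0.14844082]
```

carry_out:
  commands:
    - {"offset": [0, 0, 0], "turn": [0, 0, 0], "grip": 0}
    - {"offset": [0, 0, 0], "turn": [0, 0, 10], "grip": 0}
    - {"offset": [0, 0, 0], "turn": [0, 0, 20], "grip": 0}
    - {"offset": [0, 0, 0], "turn": [0, 0, 30], "grip": 0}
    - {"offset": [0, 0, 0], "turn": [0, 0, 40], "grip": 0}
  squeeze: 45

```text
t: 7.35
tcp_pos: [0.466, 0.0252, 0.0694]
orientation: [-0.001, 0.961, -0.276, 0.0]
force: [1.2, 14.8, 4.7]
gripper_width: 0.0156
finger_force: 45.0
```

carry_out:
  commands:
    - {"offset": [0, 0, 0], "turn": [0, 0, 10], "grip": 0}
    - {"offset": [0, 0, 0], "turn": [0, 0, 20], "grip": 0}
    - {"offset": [0, 0, 0], "turn": [0, 0, 29.5], "grip": 0}
    - {"offset": [0, 0, 0], "turn": [0, 0, 29.5], "grip": 0}
    - {"offset": [0, 0, 0], "turn": [0, 0, 29.5], "grip": 0}
    - {"offset": [0, 0, 0], "turn": [0, 0, 29.5], "grip": 0}

```text
t: 8.1
tcp_pos: [0.4663, 0.0255, 0.0694]
orientation: [-0.001, 0.861, -0.509, 0.0]
force: [2.8, 17.7, 3.1]
gripper_width: 0.0156
finger_force: 45.0
```

```bash
python3 - <<'E'
from h import *
go([]); s=manip.get_state(); print(s["moment"],s["dq"].round(3))
th=np.radians(8.3)
for d in(1.08,1.2,1.32): print("side nose",d,proj("side",(.4668+.0465*np.cos(th-d),.0239+.0465*np.sin(th-d),.039)))
for d in(.4,.8,1.2): print("stud",d,proj("side",(.4668+.0515*np.cos(th-d),.0239+.0515*np.sin(th-d),.036)))
a=cv2.resize(manip.capture("side")[200:380,260:500],None,fx=3,fy=3,interpolation=2)
cv2.imwrite("pics/c4.png",a[:,:,::-1])
E
```

```text
t 8.1 tcp [0.4663 0.0255 0.0694] xyaw -61.2 F [ 2.8 17.7  3.1] w 0.015636940806906665 ff 44.994712471961975 j6 2.5627470237833703
[ 3.51887558 -0.502551    0.29193581] [ 0.001 -0.001 -0.     0.002 -0.    -0.001]
side nose 1.08 (np.float64(367.08577502098916), np.float64(291.7311821935363))
side nose 1.2 (np.float64(370.4518725868753), np.float64(291.98558184174834))
side nose 1.32 (np.float64(373.76745263222114), np.float64(292.4789191802106))
stud 0.4 (np.float64(347.30994762536903), np.float64(294.744648604618))
stud 0.8 (np.float64(358.5493594806693), np.float64(291.7691748974039))
stud 1.2 (np.float64(370.85052014772015), np.float64(291.6694989647001))
```

View pics/c4.png

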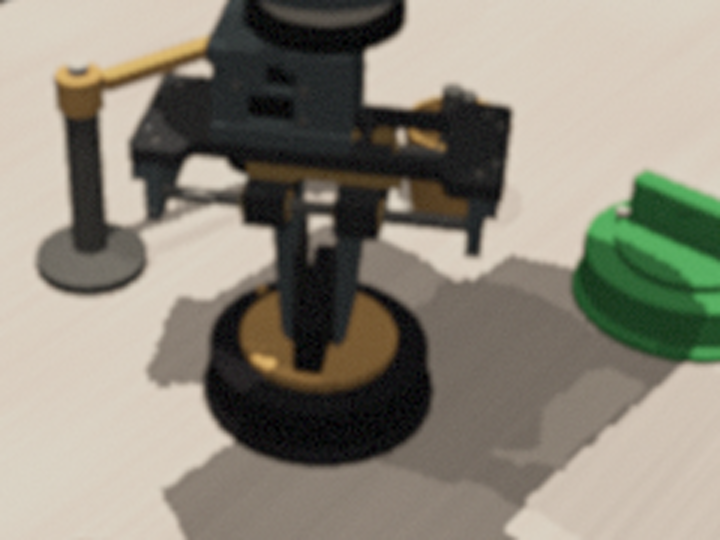

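The dial bar has turned with the gripper. Its near foot is at about (363.3,322.7) and its far top at about (368.7,283.3). I'll check the angle numerically.

```bash
python3 - <<'E'
from h import *
for y in(-52,-56,-60,-64,-68):
    c,s=np.cos(np.radians(y)),np.sin(np.radians(y))
    print(y,[np.round(proj("side",(.4665+r*c,.024+r*s,z)),1) for r,z in((-.037,.038),(.037,.07))])
E
```

```text
-52 [array([366.1, 325.2]), array([366.7, 279.8])]
-56 [array([364.4, 325.1]), array([368.3, 279.9])]
-60 [array([362.8, 325. ]), array([369.9, 280. ])]
-64 [array([361.1, 324.7]), array([371.5, 280.2])]
-68 [array([359.4, 324.4]), array([373.1, 280.5])]
```

carry_out:
  commands:
    - {"offset": [0, 0, 0], "turn": [0, 0, 0.5], "grip": 0}
    - {"offset": [0, 0, 0], "turn": [0, 0, 0.5], "grip": 0}
    - {"offset": [0, 0, 0], "turn": [0, 0, 0.5], "grip": 0}
    - {"offset": [0, 0, 0], "turn": [0, 0, 0.5], "grip": 0}

```text
t: 8.65
tcp_pos: [0.4664, 0.0256, 0.0694]
orientation: [-0.001, 0.859, -0.513, 0.0]
force: [2.5, 19.0, 1.8]
gripper_width: 0.0159
finger_force: 45.0
```

```bash
python3 -c "
from rig import manip
print(manip.finish_job())"
```

```text
the job is handed in; nothing more can be done
None
```

I handed the job in with the lamp swung well clear of the striker and the gripper still holding the dial at about 1.2 rad, its third notch (the pointer was hidden, so this is estimated from the bar's angle); no verdict came back.

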